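# Pump the sunken vacuum canister back up

## Robot

A 6-joint arm with a two-finger parallel gripper is mounted at the origin on the work surface. World frame = base frame: x ahead of the robot, y to its left, z up, the work surface at z = 0. Lengths are in m, angles in rad, forces in N, time in s.
With the tool pointing down it reaches from about 0.3 to 0.875 m from the base axis. Payload 4.2 kg.
Tool frame: the origin (TCP) lies between the finger pads; the fingertips stand 8 mm ahead of it and the grasp point (between the pads) lies 11 mm behind it; z points along the fingers, y is the direction in which the jaws open and shut (so a half turn about z gives the same grasp; the last joint's range is limited). The gripper opens to 85 mm and grips with 20 to 120 N. Pads are 22 mm wide; open, the fingers measure 114 mm over their backs; the gripper's body (76 mm by 85 mm) begins 54 mm behind the grasp point. The pads swing forward as they close: fully open they stand 13 mm farther back than shut.
Start: joints at [1.11, 0.32, 1.565, -0, 1.257, -0.02], TCP at [0.245, 0.52, 0.239] pointing down, gripper open.
Joint ranges: [-3.11, 3.11], [-0.84, 2.01], [0.21, 2.61], [-1.34, 4.49], [0.05, 2.63], [-2.56, 2.56]. Speed limits (rad/s): [2.57, 2.57, 3.14, 3.14, 3.14, 3.14].

## Interface

Orientations are given as a unit quaternion [w, x, y, z].
In Python, from workcell import status, imaging, env, spotter gives the robot as it stands. The module is installed in compiled form; this text tells all that it offers.
- The arm moves only by the tool jog_arm, never from a script. Its argument "targets" is a list of rows, each an object of numbers: "x", "y", "z": the shift along the tool's x, y, z in m; "wx", "wy", "wz": the turn, a rotation vector about the tool's x, y, z in rad; "claw": the opening in per cent of the stroke, from 0 (shut) to 100 (fully open). In form: [{"x": .., "y": .., "z": .., "wx": .., "wy": .., "wz": .., "claw": ..}, ...]. A call has 1 to 5 rows; each row shifts and turns the commanded pose from where the row before left it, along the tool's axes as they then stand; what a row does not reach is not made up. A row lasts 1/10 s, in which the tool goes at most 50 mm and 8.59 degrees, less where a joint would pass 70% of its speed; a pose out of reach is approached as far as the arm can. A call with a gripper value outside its range is refused whole. The fingers move at their own pace and stop on an object; "newtons" is the grip in N (left out, the last holds). Time passes only in rows, so rows that do not move let the fingers close. It gives the time, the measured TCP pose, the force and the opening at its end, in the units of the state.
- status.get_state(): the state, without advancing time (a new reading comes with each control period).
- imaging.get_image(name): name is "side" or "top"; returns (picture, depth): 400x640x3 uint8, red, green, blue; 400x640 float32, m along the optical axis (not along the pixel's ray), 0 where there is no reading.
- imaging.calibration(name): a dict with "fx", "fy", "cx", "cy" (pixels), "world_from_camera" (4x4, takes a point from camera to world coordinates). Camera axes: x right, y down, z forward; pixel columns grow to the right and rows downward; lengths in m; the calibration is good to about 2 mm. A picture is of the moment at which its call begins. calibration takes no time and is no camera call.
- env.job_done(): hands the job in, once; it reports no verdict.
Trained networks look in the newest picture that a camera, given by its name, has taken for a name from the list of things; names that differ only in an ending like _2 or _b are one class to them, and where a whole thing is asked for, a point or a joint stands for the part that bears it (a point fixed in the world has none). Each returns a list of dicts, best first, with "p" (0 to 1); they miss things now and then, are a little off and sometimes report something else, mostly with a low value. They report only what shows in the picture. A call takes as long as a camera call.
- spotter.boxes_of(camera, label): "point" ([column, row] in pixels, amid what is visible of it).
- spotter.landmark_of(camera, label): "point" ([column, row] in pixels: a listed point, or the origin of a listed thing).
The state is a dict: "time_s": time; "joints": joint angles; "qd": joint speeds; "joint_efforts": joint torques, N m; "tcp_pos": TCP position; "tool_rot": TCP orientation; "force": force on the tool from outside, world axes, zero at the start; "moment": the same for the moment, N m; "grip_width": finger opening in m.
Only numpy, scipy, OpenCV 4.12 (cv2) and the standard library are available. Lean on these libraries where they do the work, as an engineer would, in place of code of your own. Each camera call takes 0.05 s, during which the arm holds its last target.

## Task

One of the two vacuum canisters on the bench has lost its vacuum: its green indicator pin has sunk into the lid. With the fingertips, pump that canister's blue plunger, pressing it all the way down and letting it come all the way back up each time, until its pin stands fully out like the pin on the other canister; then leave the plunger up. Do not touch either pin, leave the other canister's plunger alone, and do not pick up or shift anything that stands on the bench.

Things in the scene. Friction and masses are not known exactly. Their poses are not given: they have to be found in the camera images.
- canister_a: the canister with the sunken pin, the one to pump: clear box 130 mm (x) by 200 mm (y) with a white lid, lid top 103 mm above the bench, firmly fixed to the bench. Origin: centre of its underside on the bench; z up. On the lid stand the blue plunger (axis at x 0, y -40 mm) and the green indicator pin (axis at x 0, y +60 mm, 16 mm thick, in a grey collar whose top is 113 mm above the bench). 
- plunger_a_top (a point): centre of the flat top of canister_a's blue plunger head, a disc of 56 mm diameter and 14 mm thick; 172 mm above the bench when up, 146 mm when pressed fully down. It moves straight down on a spring: about 4 N to start, about 12 N, with the pin's drag, at the bottom, where it meets a hard stop; it comes back up by itself within 0.6 s when the finger is withdrawn
- pump_a (a joint): how far canister_a's plunger is pressed, m: 0 up, 0.026 fully down. Each full stroke ratchets the pin up about 10 mm (the first anything from 0 to 13 mm); short strokes, or strokes begun before the plunger is fully back up, may give nothing. Strokes after the pin is fully out do nothing
- pin_a (a joint): how far canister_a's pin has risen, m: 0 sunk (4 mm of it showing above its collar), 0.040 fully out (44 mm showing, with the yellow ring near its foot in full view). It starts between 0 and about 0.020 and stays where the ratchet has lifted it
- pin_a_top (a point): centre of the top of canister_a's pin, 117 mm above the bench when sunk, 157 mm fully out
- canister_b: the other canister, its pin already fully out: clear box 130 mm (x) by 200 mm (y) with a white lid, lid top 103 mm above the bench, firmly fixed to the bench. Origin: centre of its underside on the bench; z up. On the lid stand the blue plunger (axis at x 0, y -40 mm) and the green indicator pin (axis at x 0, y +60 mm, 16 mm thick, in a grey collar whose top is 113 mm above the bench). 
- plunger_b_top (a point): centre of the top of canister_b's plunger, same shape; not to be pressed
- pump_b (a joint): how far canister_b's plunger is pressed, m: 0 up, 0.026 fully down
- amber_bottle: amber glass bottle, 48 mm diameter, 120 mm tall, standing between the canisters; origin at the centre of its underside
- ointment_jar: white ointment jar with a wooden-coloured cap, 84 mm diameter, 105 mm tall; origin at the centre of its underside
- tub: small white tub with a blue cap, 70 mm diameter, 60 mm tall; origin at the centre of its underside
- spatula: spatula 180 mm long lying flat between the robot and the amber bottle; origin at the middle of its length, on the bench
- beaker: glass beaker, 66 mm diameter, 90 mm tall; origin at the centre of its underside
- bowl: porcelain bowl, 80 mm diameter, 35 mm tall, on the scale's pan; origin at the centre of its underside
- pin_b_top (a point): centre of the top of canister_b's pin, 157 mm above the bench, fully out, with its yellow ring in view

How it is judged:
On the way, in this order (a step that is already met when the one before it is completed fails the run):
1. the sunken canister's plunger has been pressed fully down once (value of joint pump_a above 0.021 m), for 0.02 s.
2. the plunger has come back up (value of joint pump_a below 0.003 m), for 0.02 s.
3. after further strokes the pin stands fully out (value of joint pin_a above 0.0375 m), for 0.2 s.
At the end, for the whole second after the job is handed in: the pin of canister_a is out by more than 37.5 mm of its 40 mm, both plungers are up to within 2 mm, and all loose things are at rest where they stood (value of joint pin_a above 0.0375 m and value of joint each of pump_a, pump_b below 0.002 m and linear speed of each of amber_bottle, ointment_jar, tub, spatula, beaker, bowl below 0.02 m/s); the robot touches nothing.
It fails at once if the robot touched an indicator pin (contact force between any of the arm, the fingers and pin_a_c0 above 0.5 N or contact force between any of the arm, the fingers and pin_b_c0 above 0.5 N).
It fails at once if the other canister's plunger was pressed more than 5 mm (value of joint pump_b above 0.005 m).
It fails at once if something loose on the bench was picked up or shifted by more than 15 mm (distance of any of amber_bottle, ointment_jar, tub, spatula, beaker, bowl from where it was at the start of the episode above 0.015 m).
It also fails if it takes over 48 s, if anything falls off the work surface, if the arm or the gripper's body presses on something with over 40 N, if the wrist force passes 120 N, or if a joint passes its speed limit or range.

## Working session

There is one attempt and no reset: what is moved stays moved. The work goes in short steps, Python scripts to look and compute and a tool call to move; the robot and the scene stay as the last step left them, time stands still between calls to the robot, and variables do not carry over. Pictures are saved under pics/ and viewed, and the job is handed in when it is done.

Besides the shell and the picture viewer there is one more tool, called after "Request:" by a JSON object that holds its "name" and its "arguments", one argument or row to a line. jog_arm: Moves the arm, as the interface text tells. Its arguments: {"type":"object","properties":{"targets":{"type":"array","items":{"type":"object","properties":{"x":{"type":"number"},"y":{"type":"number"},"z":{"type":"number"},"wx":{"type":"number"},"wy":{"type":"number"},"wz":{"type":"number"},"claw":{"type":"number"}}}},"newtons":{"type":"number"}},"required":["targets"]}

```bash
mkdir -p pics
cat > h.py <<'E'
import numpy as np,cv2
from workcell import status,imaging,env,spotter
def snap(n,f):
    p,d=imaging.get_image(n); cv2.imwrite('pics/'+f,p[:,:,::-1]); return p,d
def world(n,u,v,z):
    c=imaging.calibration(n);T=np.array(c['world_from_camera'])
    r=T[:3,:3]@np.array([(u-c['cx'])/c['fx'],(v-c['cy'])/c['fy'],1]);o=T[:3,3]
    return o+r*(z-o[2])/r[2]
E
python3 - <<'E'
from h import *
for n in('top','side'):
    p,d=snap(n,n+'0.png')
    for l,z in(('plunger_a_top',.172),('pin_a_top',.157),('amber_bottle',0),('canister_a',0)):
        for q in spotter.landmark_of(n,l)[:3]: print(n,l,np.round(q['point']),round(q['p'],2),world(n,*q['point'],z).round(3))
s=status.get_state();print(s['time_s'],s['tcp_pos'],s['tool_rot'],s['force'])
E
```

```text
top plunger_a_top [236. 227.] 0.88 [0.462 0.144 0.172]
top pin_a_top [210. 215.] 0.49 [0.491 0.23  0.157]
top amber_bottle [286. 208.] 0.63 [0.56  0.026 0.   ]
top amber_bottle [234. 227.] 0.58 [0.481 0.186 0.   ]
top canister_a [232. 229.] 0.8 [0.475 0.195 0.   ]
top canister_a [351. 216.] 0.65 [ 0.557 -0.192  0.   ]
side plunger_a_top [231. 159.] 0.82 [0.459 0.153 0.172]
side amber_bottle [287. 217.] 0.74 [0.558 0.022 0.   ]
side canister_a [331. 254.] 0.73 [ 0.546 -0.196  0.   ]
side canister_a [234. 202.] 0.69 [0.473 0.191 0.   ]
0.5 [0.2453253  0.52003677 0.23929818] [ 9.18574209e-06  2.18609875e-01  9.75812340e-01 -1.63439470e-06] [ 0.22732729 -0.17938933 -0.40230804]
```

View pics/top0.png

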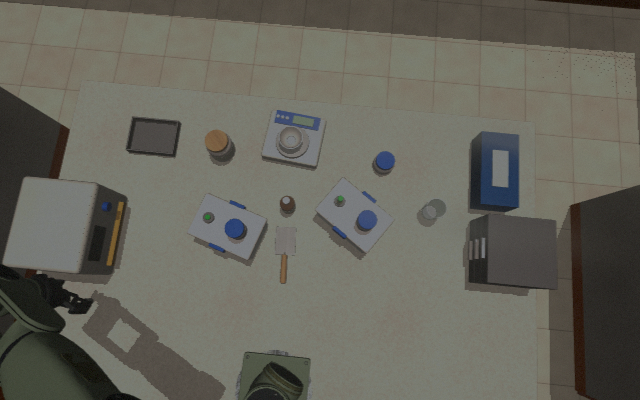

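View pics/side0.png

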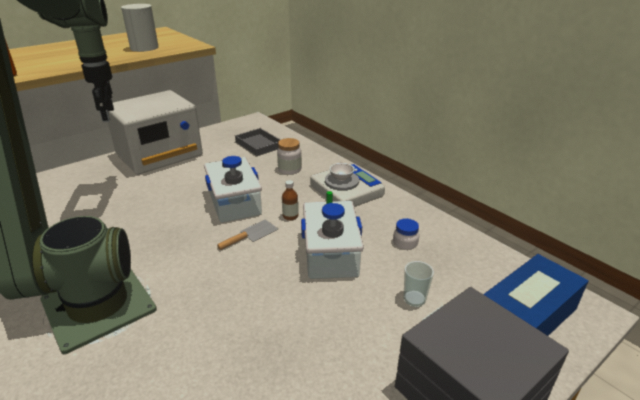

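The top view shows the left canister (plunger at 235,228, pin at 209,217) and the right one (plunger 366,220, pin 340,201). In the side view the right canister's pin stands tall behind its plunger at (330,197), while the left pin is hidden. I'll confirm which pin is sunk using depth.

Run:
```python
from h import *
p,d=snap('top','top1.png');c=imaging.calibration('top');T=np.array(c['world_from_camera'])
cv2.imwrite('pics/crop.png',cv2.resize(p[170:270,170:410,::-1],None,fx=3.3,fy=3.3,interpolation=cv2.INTER_CUBIC))
v,u=np.mgrid[:400,:640];P=np.stack([(u-c['cx'])/c['fx']*d,(v-c['cy'])/c['fy']*d,d],-1)@T[:3,:3].T+T[:3,3]
hsv=cv2.cvtColor(p,cv2.COLOR_RGB2HSV)
for nm,(a,b) in dict(A=(235,228),B=(366,220)).items():
    m=(abs(u-a)<16)&(abs(v-b)<16)&(hsv[...,0]>100)&(hsv[...,0]<130)&(hsv[...,1]>130)&(P[...,2]>.14)
    print(nm,m.sum(),np.median(P[m],0).round(4),P[m].mean(0).round(4),u[m].mean(),v[m].mean(),world('top',u[m].mean(),v[m].mean(),.172).round(4))
for nm,(a,b) in dict(A=(209,217),B=(340,201)).items():
    m=(abs(u-a)<9)&(abs(v-b)<9)&(hsv[...,0]>40)&(hsv[...,0]<90)&(hsv[...,1]>90)
    print(nm,m.sum(),np.percentile(P[m][:,2],[10,50,90,100]).round(3),np.median(P[m],0).round(3))
p,d=snap('side','side1.png')
cv2.imwrite('pics/crops.png',cv2.resize(p[140:290,190:380,::-1],None,fx=4,fy=4,interpolation=cv2.INTER_CUBIC))
c=imaging.calibration('side');T=np.array(c['world_from_camera']);print(T[:3,3])
P=np.stack([(u-c['cx'])/c['fx']*d,(v-c['cy'])/c['fy']*d,d],-1)@T[:3,:3].T+T[:3,3]
hsv=cv2.cvtColor(p,cv2.COLOR_RGB2HSV)
for nm,(a,b) in dict(A=(232,160),B=(333,211)).items():
    m=(abs(u-a)<16)&(abs(v-b)<10)&(hsv[...,0]>100)&(hsv[...,0]<130)&(hsv[...,1]>130)&(P[...,2]>.168)
    print(nm,m.sum(),P[m].mean(0).round(4),world('side',u[m].mean(),v[m].mean(),.172).round(4))
```

```text
A 275 [0.46   0.1512 0.171 ] [0.459  0.1497 0.1794] 233.78181818181818 227.85090909090908 [0.4598 0.1513 0.172 ]
B 36 [ 0.5039 -0.2224  0.1701] [ 0.5045 -0.223   0.1705] 365.72222222222223 225.33333333333334 [ 0.5043 -0.2228  0.172 ]
A 23 [0.114 0.118 0.121 0.122] [0.49  0.247 0.118]
B 21 [0.153 0.156 0.158 0.158] [ 0.58  -0.143  0.156]
[-0.0818171  -0.92073348  0.779975  ]
A 131 [0.4563 0.1467 0.172 ] [0.4562 0.1466 0.172 ]
B 233 [ 0.516  -0.2323  0.1749] [ 0.5189 -0.2292  0.172 ]
```

View pics/crop.png

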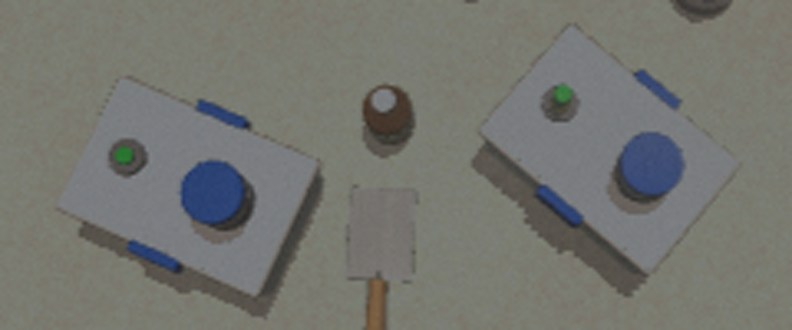

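View pics/crops.png

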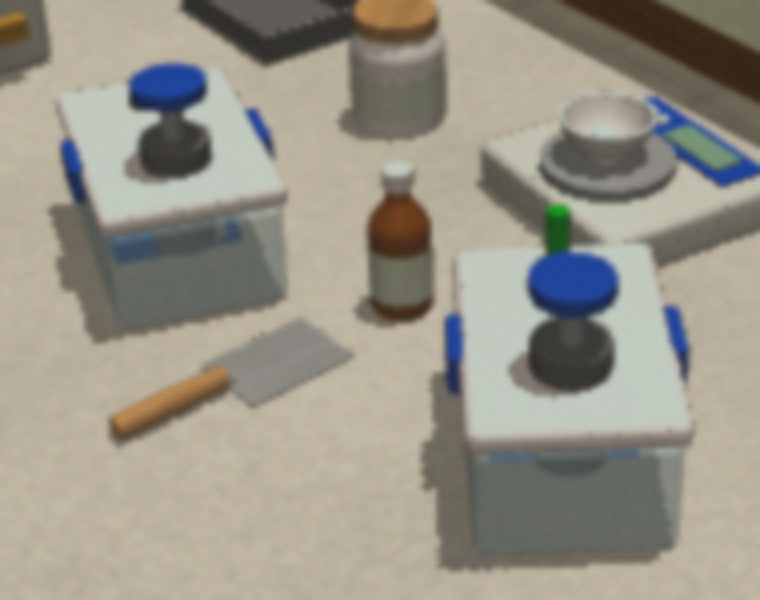

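Depth settles it: the left pin top is at z≈0.118 (sunk) and the right one is at 0.156. So canister_a is the left one, with its plunger at about (0.459, 0.150). I'm closing the jaws and moving above it.

Request:
{"name": "jog_arm", "arguments": {
  "targets": [
    {"x": -0.03,"y": -0.02,"claw": 0},
    {"x": -0.03,"y": -0.02,"claw": 0},
    {"x": -0.03,"y": -0.02,"claw": 0},
    {"x": -0.03,"y": -0.02,"claw": 0},
    {"x": -0.03,"y": -0.02,"claw": 0}
  ]
}}

```text
$.targets[0]: bad value
```

Request:
{"name": "jog_arm", "arguments": {
  "targets": [
    {"x": -0.03,"y": -0.02,"claw": 0},
    {"x": -0.03,"y": -0.02,"claw": 0},
    {"x": -0.03,"y": -0.02,"claw": 0},
    {"x": -0.03,"y": -0.02,"claw": 0},
    {"x": -0.03,"y": -0.02,"claw": 0}
  ]
}}

```text
$.targets[0]: bad value
```

Request:
{"name": "jog_arm", "arguments": {
  "targets": [
    {"x": -0.026,"y": -0.022,"claw": 0},
    {"x": -0.026,"y": -0.022,"claw": 0},
    {"claw": 0},
    {"claw": 0}
  ]
}}

```text
$.targets[0]: bad value
```

Run:
```python
from h import *
p,d=snap('side','side2.png')
cv2.imwrite('pics/crops2.png',cv2.resize(p[60:230,170:360,::-1],None,fx=3.5,fy=3.5,interpolation=cv2.INTER_CUBIC))
s=status.get_state();print(s)
```

```text
{'time_s': 0.65, 'joints': array([ 1.11001640e+00,  3.19557340e-01,  1.56449423e+00, -2.36635295e-05,
        1.25739197e+00, -1.99808239e-02]), 'qd': array([ 0.00037025,  0.00085447, -0.00025605, -0.00023525,  0.00036629,
       -0.00025377]), 'joint_efforts': array([ 6.56793600e-04, -4.15234566e+01, -2.34364718e+01, -2.16463468e-05,
        9.26993334e-05, -9.32806557e-06]), 'tcp_pos': array([0.24533284, 0.52005117, 0.23936471]), 'tool_rot': array([2.86822697e-05, 2.18615968e-01, 9.75810972e-01, 6.97346637e-05]), 'force': array([ 0.39497808, -0.35038465, -0.68342729]), 'moment': array([ 0.01558802, -0.0087058 , -0.02948396]), 'grip_width': 0.08534773746163485}
```

View pics/crops2.png

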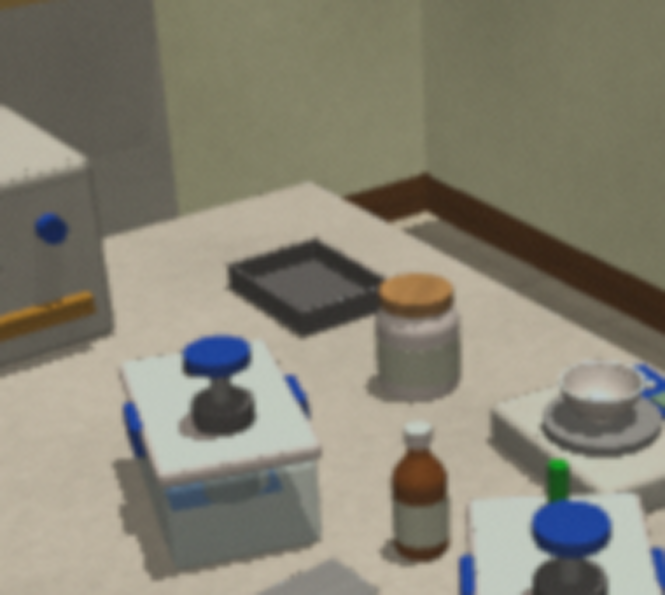

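The moves were refused and the arm is still at its start. The rows probably need every key, so I'll send full rows.

Request:
{"name": "jog_arm", "arguments": {
  "targets": [
    {"x": -0.03,"y": -0.02,"z": 0,"wx": 0,"wy": 0,"wz": 0,"claw": 0},
    {"x": -0.03,"y": -0.02,"z": 0,"wx": 0,"wy": 0,"wz": 0,"claw": 0},
    {"x": -0.03,"y": -0.02,"z": 0,"wx": 0,"wy": 0,"wz": 0,"claw": 0},
    {"x": -0.03,"y": -0.02,"z": 0,"wx": 0,"wy": 0,"wz": 0,"claw": 0},
    {"x": -0.03,"y": -0.02,"z": 0,"wx": 0,"wy": 0,"wz": 0,"claw": 0}
  ]
}}

```text
time_s: 1.15
tcp_pos: [0.3389, 0.3644, 0.2394]
tool_rot: [0.0, 0.218, 0.976, 0.0]
force: [0.6, 0.4, -0.2]
grip_width: 0.0123
```

Request:
{"name": "jog_arm", "arguments": {
  "targets": [
    {"x": -0.034,"y": -0.024,"z": 0,"wx": 0,"wy": 0,"wz": 0,"claw": 0},
    {"x": -0.034,"y": -0.024,"z": 0,"wx": 0,"wy": 0,"wz": 0,"claw": 0},
    {"x": -0.034,"y": -0.024,"z": 0,"wx": 0,"wy": 0,"wz": 0,"claw": 0},
    {"x": -0.034,"y": -0.024,"z": 0,"wx": 0,"wy": 0,"wz": 0,"claw": 0},
    {"x": -0.034,"y": -0.024,"z": 0,"wx": 0,"wy": 0,"wz": 0,"claw": 0}
  ]
}}

```text
time_s: 1.65
tcp_pos: [0.4415, 0.183, 0.2396]
tool_rot: [0.0, 0.219, 0.976, 0.0]
force: [0.2, 0.0, 0.1]
grip_width: -0.0002
```

Request:
{"name": "jog_arm", "arguments": {
  "targets": [
    {"x": -0.03,"y": -0.0235,"z": 0,"wx": 0,"wy": 0,"wz": 0,"claw": 0},
    {"x": 0,"y": 0,"z": 0.02,"wx": 0,"wy": 0,"wz": 0,"claw": 0},
    {"x": 0,"y": 0,"z": 0.02,"wx": 0,"wy": 0,"wz": 0,"claw": 0},
    {"x": 0,"y": 0,"z": 0,"wx": 0,"wy": 0,"wz": 0,"claw": 0}
  ]
}}

```text
time_s: 2.05
tcp_pos: [0.4565, 0.1496, 0.1972]
tool_rot: [-0.002, 0.219, 0.976, -0.001]
force: [-0.3, -0.1, 0.2]
grip_width: 0.0001
```

Run:
```python
from h import *
p,d=snap('side','side3.png')
a=cv2.resize(p[60:230,150:340,::-1],None,fx=3.1,fy=3.1,interpolation=cv2.INTER_CUBIC)
cv2.imwrite('pics/crops3.png',a)
s=status.get_state();print(s['time_s'],s['tcp_pos'],s['force'],s['grip_width'])
```

```text
2.1 [0.45738003 0.15014713 0.19863691] [ 0.95576307 -0.12973777 -0.00801512] 1.068663745168883e-05
```

View pics/crops3.png

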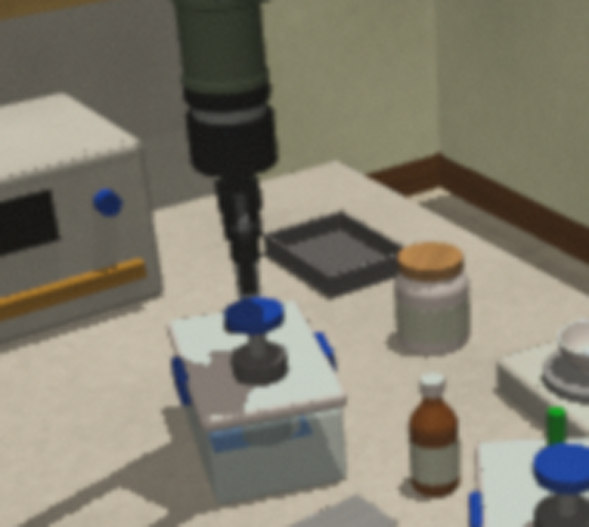

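The closed fingertips are centred above the plunger head (about 253,300 in the crop), with the gripper well clear. First press.

Request:
{"name": "jog_arm", "arguments": {
  "targets": [
    {"x": 0,"y": 0,"z": 0.014,"wx": 0,"wy": 0,"wz": 0,"claw": 0},
    {"x": 0,"y": 0,"z": 0.01,"wx": 0,"wy": 0,"wz": 0,"claw": 0},
    {"x": 0,"y": 0,"z": 0.01,"wx": 0,"wy": 0,"wz": 0,"claw": 0},
    {"x": 0,"y": 0,"z": 0.006,"wx": 0,"wy": 0,"wz": 0,"claw": 0},
    {"x": 0,"y": 0,"z": 0,"wx": 0,"wy": 0,"wz": 0,"claw": 0}
  ]
}}

```text
time_s: 2.6
tcp_pos: [0.4588, 0.151, 0.1606]
tool_rot: [0.001, 0.218, 0.976, 0.001]
force: [-1.2, -0.2, 7.4]
grip_width: 0.0
```

Request:
{"name": "jog_arm", "arguments": {
  "targets": [
    {"x": 0,"y": 0,"z": 0.004,"wx": 0,"wy": 0,"wz": 0,"claw": 0},
    {"x": 0,"y": 0,"z": 0,"wx": 0,"wy": 0,"wz": 0,"claw": 0}
  ]
}}

```text
time_s: 2.8
tcp_pos: [0.4588, 0.151, 0.1571]
tool_rot: [0.001, 0.218, 0.976, 0.001]
force: [-2.2, -1.0, 9.8]
grip_width: 0.0
```

Request:
{"name": "jog_arm", "arguments": {
  "targets": [
    {"x": 0,"y": 0,"z": 0.003,"wx": 0,"wy": 0,"wz": 0,"claw": 0},
    {"x": 0,"y": 0,"z": 0,"wx": 0,"wy": 0,"wz": 0,"claw": 0}
  ]
}}

```text
time_s: 3.0
tcp_pos: [0.4588, 0.1511, 0.1543]
tool_rot: [0.001, 0.218, 0.976, 0.001]
force: [-2.4, -0.6, 11.1]
grip_width: 0.0002
```

Request:
{"name": "jog_arm", "arguments": {
  "targets": [
    {"x": 0,"y": 0,"z": 0.002,"wx": 0,"wy": 0,"wz": 0,"claw": 0},
    {"x": 0,"y": 0,"z": 0,"wx": 0,"wy": 0,"wz": 0,"claw": 0}
  ]
}}

```text
time_s: 3.2
tcp_pos: [0.4588, 0.1511, 0.1539]
tool_rot: [0.002, 0.218, 0.976, 0.001]
force: [-5.3, -2.2, 20.0]
grip_width: 0.0001
```

The hard stop is at TCP z = 0.154. Withdrawing 36 mm and waiting for the plunger to come back.

Request:
{"name": "jog_arm", "arguments": {
  "targets": [
    {"x": 0,"y": 0,"z": -0.018,"wx": 0,"wy": 0,"wz": 0,"claw": 0},
    {"x": 0,"y": 0,"z": -0.018,"wx": 0,"wy": 0,"wz": 0,"claw": 0},
    {"x": 0,"y": 0,"z": 0,"wx": 0,"wy": 0,"wz": 0,"claw": 0},
    {"x": 0,"y": 0,"z": 0,"wx": 0,"wy": 0,"wz": 0,"claw": 0},
    {"x": 0,"y": 0,"z": 0,"wx": 0,"wy": 0,"wz": 0,"claw": 0}
  ]
}}

```text
time_s: 3.7
tcp_pos: [0.4574, 0.1504, 0.1854]
tool_rot: [-0.001, 0.219, 0.976, -0.0]
force: [-0.2, -0.2, -0.3]
grip_width: -0.0003
```

Request:
{"name": "jog_arm", "arguments": {
  "targets": [
    {"x": 0,"y": 0,"z": 0,"wx": 0,"wy": 0,"wz": 0,"claw": 0},
    {"x": 0,"y": 0,"z": 0,"wx": 0,"wy": 0,"wz": 0,"claw": 0},
    {"x": 0,"y": 0,"z": 0,"wx": 0,"wy": 0,"wz": 0,"claw": 0},
    {"x": 0,"y": 0,"z": 0,"wx": 0,"wy": 0,"wz": 0,"claw": 0}
  ]
}}

```text
time_s: 4.1
tcp_pos: [0.4579, 0.1505, 0.1861]
tool_rot: [-0.0, 0.219, 0.976, -0.0]
force: [-0.1, 0.9, -0.9]
grip_width: -0.0001
```

```bash
cat >> h.py <<'E'
def pinz(f):
    p,d=snap('top',f);c=imaging.calibration('top');T=np.array(c['world_from_camera'])
    v,u=np.mgrid[:400,:640];P=np.stack([(u-c['cx'])/c['fx']*d,(v-c['cy'])/c['fy']*d,d],-1)@T[:3,:3].T+T[:3,3]
    hsv=cv2.cvtColor(p,cv2.COLOR_RGB2HSV)
    m=(abs(u-209)<14)&(abs(v-217)<14)&(hsv[...,0]>40)&(hsv[...,0]<90)&(hsv[...,1]>90)
    print('pin',m.sum(),np.percentile(P[m][:,2],[10,50,90]).round(3) if m.any() else '')
    cv2.imwrite('pics/c_'+f,cv2.resize(p[170:270,170:310,::-1],None,fx=4,fy=4,interpolation=cv2.INTER_CUBIC))
    s=status.get_state();print(s['time_s'],s['tcp_pos'],s['force'])
E
python3 -c "
from h import *
pinz('t4.png')"
```

```text
pin 0 
4.15 [0.45798563 0.15048178 0.18619907] [ 0.05279767 -0.22238655 -0.1770332 ]
```

View pics/c_t4.png

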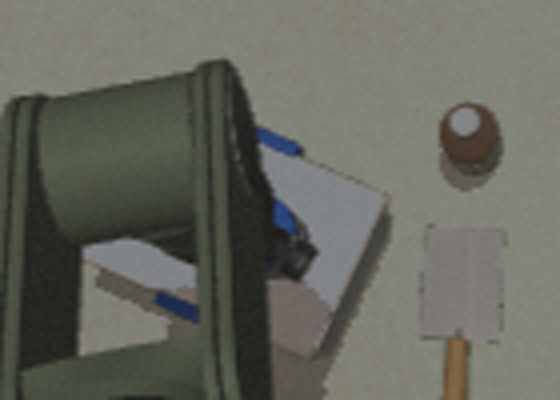

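The arm hides the pin from the top camera, so I'll continue with full strokes and check afterwards. There's plenty of time.

Request:
{"name": "jog_arm", "arguments": {
  "targets": [
    {"x": 0,"y": 0,"z": 0.012,"wx": 0,"wy": 0,"wz": 0,"claw": 0},
    {"x": 0,"y": 0,"z": 0.012,"wx": 0,"wy": 0,"wz": 0,"claw": 0},
    {"x": 0,"y": 0,"z": 0.01,"wx": 0,"wy": 0,"wz": 0,"claw": 0},
    {"x": 0,"y": 0,"z": 0,"wx": 0,"wy": 0,"wz": 0,"claw": 0},
    {"x": 0,"y": 0,"z": 0,"wx": 0,"wy": 0,"wz": 0,"claw": 0}
  ]
}}

```text
time_s: 4.65
tcp_pos: [0.4594, 0.1509, 0.154]
tool_rot: [0.002, 0.219, 0.976, 0.001]
force: [-0.5, 0.2, 12.3]
grip_width: -0.0002
```

Request:
{"name": "jog_arm", "arguments": {
  "targets": [
    {"x": 0,"y": 0,"z": 0.001,"wx": 0,"wy": 0,"wz": 0,"claw": 0},
    {"x": 0,"y": 0,"z": -0.018,"wx": 0,"wy": 0,"wz": 0,"claw": 0},
    {"x": 0,"y": 0,"z": -0.018,"wx": 0,"wy": 0,"wz": 0,"claw": 0},
    {"x": 0,"y": 0,"z": 0,"wx": 0,"wy": 0,"wz": 0,"claw": 0},
    {"x": 0,"y": 0,"z": 0,"wx": 0,"wy": 0,"wz": 0,"claw": 0}
  ]
}}

```text
time_s: 5.15
tcp_pos: [0.4576, 0.1504, 0.1865]
tool_rot: [-0.0, 0.219, 0.976, -0.0]
force: [0.3, 0.1, 0.5]
grip_width: -0.0004
```

Request:
{"name": "jog_arm", "arguments": {
  "targets": [
    {"x": 0,"y": 0,"z": 0,"wx": 0,"wy": 0,"wz": 0,"claw": 0},
    {"x": 0,"y": 0,"z": 0,"wx": 0,"wy": 0,"wz": 0,"claw": 0},
    {"x": 0,"y": 0,"z": 0,"wx": 0,"wy": 0,"wz": 0,"claw": 0},
    {"x": 0,"y": 0,"z": 0,"wx": 0,"wy": 0,"wz": 0,"claw": 0},
    {"x": 0,"y": 0,"z": 0,"wx": 0,"wy": 0,"wz": 0,"claw": 0}
  ]
}}

```text
time_s: 5.65
tcp_pos: [0.458, 0.1505, 0.1871]
tool_rot: [-0.0, 0.219, 0.976, -0.0]
force: [0.3, -0.6, -0.4]
grip_width: -0.0
```

Request:
{"name": "jog_arm", "arguments": {
  "targets": [
    {"x": 0,"y": 0,"z": 0.012,"wx": 0,"wy": 0,"wz": 0,"claw": 0},
    {"x": 0,"y": 0,"z": 0.012,"wx": 0,"wy": 0,"wz": 0,"claw": 0},
    {"x": 0,"y": 0,"z": 0.011,"wx": 0,"wy": 0,"wz": 0,"claw": 0},
    {"x": 0,"y": 0,"z": 0,"wx": 0,"wy": 0,"wz": 0,"claw": 0},
    {"x": 0,"y": 0,"z": 0,"wx": 0,"wy": 0,"wz": 0,"claw": 0}
  ]
}}

```text
time_s: 6.15
tcp_pos: [0.4593, 0.1509, 0.154]
tool_rot: [0.002, 0.219, 0.976, 0.001]
force: [-0.7, 0.2, 13.3]
grip_width: 0.0001
```

Third stroke is down. Up, then the fourth.

Request:
{"name": "jog_arm", "arguments": {
  "targets": [
    {"x": 0,"y": 0,"z": 0.001,"wx": 0,"wy": 0,"wz": 0,"claw": 0},
    {"x": 0,"y": 0,"z": -0.018,"wx": 0,"wy": 0,"wz": 0,"claw": 0},
    {"x": 0,"y": 0,"z": -0.018,"wx": 0,"wy": 0,"wz": 0,"claw": 0},
    {"x": 0,"y": 0,"z": 0,"wx": 0,"wy": 0,"wz": 0,"claw": 0},
    {"x": 0,"y": 0,"z": 0,"wx": 0,"wy": 0,"wz": 0,"claw": 0}
  ]
}}

```text
time_s: 6.65
tcp_pos: [0.4576, 0.1504, 0.1864]
tool_rot: [-0.0, 0.219, 0.976, -0.0]
force: [0.3, 0.5, -0.6]
grip_width: -0.0002
```

Request:
{"name": "jog_arm", "arguments": {
  "targets": [
    {"x": 0,"y": 0,"z": 0,"wx": 0,"wy": 0,"wz": 0,"claw": 0},
    {"x": 0,"y": 0,"z": 0,"wx": 0,"wy": 0,"wz": 0,"claw": 0},
    {"x": 0,"y": 0,"z": 0,"wx": 0,"wy": 0,"wz": 0,"claw": 0},
    {"x": 0,"y": 0,"z": 0,"wx": 0,"wy": 0,"wz": 0,"claw": 0},
    {"x": 0,"y": 0,"z": 0,"wx": 0,"wy": 0,"wz": 0,"claw": 0}
  ]
}}

```text
time_s: 7.15
tcp_pos: [0.4579, 0.1505, 0.1871]
tool_rot: [-0.0, 0.219, 0.976, -0.0]
force: [-0.0, 0.2, -0.3]
grip_width: -0.0
```

Request:
{"name": "jog_arm", "arguments": {
  "targets": [
    {"x": 0,"y": 0,"z": 0.012,"wx": 0,"wy": 0,"wz": 0,"claw": 0},
    {"x": 0,"y": 0,"z": 0.012,"wx": 0,"wy": 0,"wz": 0,"claw": 0},
    {"x": 0,"y": 0,"z": 0.011,"wx": 0,"wy": 0,"wz": 0,"claw": 0},
    {"x": 0,"y": 0,"z": 0,"wx": 0,"wy": 0,"wz": 0,"claw": 0},
    {"x": 0,"y": 0,"z": 0,"wx": 0,"wy": 0,"wz": 0,"claw": 0}
  ]
}}

```text
time_s: 7.65
tcp_pos: [0.4593, 0.1509, 0.154]
tool_rot: [0.002, 0.219, 0.976, 0.001]
force: [-1.6, 0.2, 14.2]
grip_width: 0.0001
```

Request:
{"name": "jog_arm", "arguments": {
  "targets": [
    {"x": 0,"y": 0,"z": 0.001,"wx": 0,"wy": 0,"wz": 0,"claw": 0},
    {"x": 0,"y": 0,"z": -0.018,"wx": 0,"wy": 0,"wz": 0,"claw": 0},
    {"x": 0,"y": 0,"z": -0.018,"wx": 0,"wy": 0,"wz": 0,"claw": 0},
    {"x": 0,"y": 0,"z": 0,"wx": 0,"wy": 0,"wz": 0,"claw": 0},
    {"x": 0,"y": 0,"z": 0,"wx": 0,"wy": 0,"wz": 0,"claw": 0}
  ]
}}

```text
time_s: 8.15
tcp_pos: [0.4576, 0.1504, 0.1864]
tool_rot: [-0.0, 0.219, 0.976, -0.0]
force: [-0.5, -0.2, 0.3]
grip_width: 0.0001
```

Request:
{"name": "jog_arm", "arguments": {
  "targets": [
    {"x": 0,"y": 0,"z": 0,"wx": 0,"wy": 0,"wz": 0,"claw": 0},
    {"x": 0,"y": 0,"z": 0,"wx": 0,"wy": 0,"wz": 0,"claw": 0},
    {"x": 0,"y": 0,"z": 0,"wx": 0,"wy": 0,"wz": 0,"claw": 0},
    {"x": 0,"y": 0,"z": 0,"wx": 0,"wy": 0,"wz": 0,"claw": 0},
    {"x": 0,"y": 0,"z": 0,"wx": 0,"wy": 0,"wz": 0,"claw": 0}
  ]
}}

```text
time_s: 8.65
tcp_pos: [0.4579, 0.1505, 0.1871]
tool_rot: [-0.0, 0.219, 0.976, -0.0]
force: [-0.7, 0.4, -0.8]
grip_width: 0.0002
```

Run:
```python
from h import *
p,d=snap('side','side5.png')
cv2.imwrite('pics/c5.png',cv2.resize(p[130:230,180:300,::-1],None,fx=5,fy=5,interpolation=cv2.INTER_CUBIC))
```

```text
(no output)
```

View pics/c5.png

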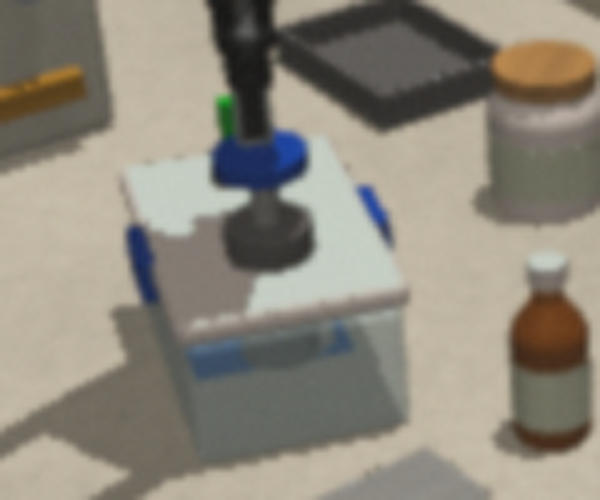

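The pin now shows above the blue head at about (225,115) in the crop. Two more full strokes.

Request:
{"name": "jog_arm", "arguments": {
  "targets": [
    {"x": 0,"y": 0,"z": 0.012,"wx": 0,"wy": 0,"wz": 0,"claw": 0},
    {"x": 0,"y": 0,"z": 0.012,"wx": 0,"wy": 0,"wz": 0,"claw": 0},
    {"x": 0,"y": 0,"z": 0.011,"wx": 0,"wy": 0,"wz": 0,"claw": 0},
    {"x": 0,"y": 0,"z": 0,"wx": 0,"wy": 0,"wz": 0,"claw": 0},
    {"x": 0,"y": 0,"z": 0,"wx": 0,"wy": 0,"wz": 0,"claw": 0}
  ]
}}

```text
time_s: 9.2
tcp_pos: [0.4594, 0.1509, 0.154]
tool_rot: [0.002, 0.219, 0.976, 0.001]
force: [-1.9, 0.0, 13.7]
grip_width: 0.0001
```

Request:
{"name": "jog_arm", "arguments": {
  "targets": [
    {"x": 0,"y": 0,"z": 0.001,"wx": 0,"wy": 0,"wz": 0,"claw": 0},
    {"x": 0,"y": 0,"z": -0.018,"wx": 0,"wy": 0,"wz": 0,"claw": 0},
    {"x": 0,"y": 0,"z": -0.018,"wx": 0,"wy": 0,"wz": 0,"claw": 0},
    {"x": 0,"y": 0,"z": 0,"wx": 0,"wy": 0,"wz": 0,"claw": 0},
    {"x": 0,"y": 0,"z": 0,"wx": 0,"wy": 0,"wz": 0,"claw": 0}
  ]
}}

```text
time_s: 9.7
tcp_pos: [0.4576, 0.1504, 0.1864]
tool_rot: [-0.0, 0.219, 0.976, -0.0]
force: [0.8, -0.6, -0.2]
grip_width: -0.0
```

Request:
{"name": "jog_arm", "arguments": {
  "targets": [
    {"x": 0,"y": 0,"z": 0,"wx": 0,"wy": 0,"wz": 0,"claw": 0},
    {"x": 0,"y": 0,"z": 0,"wx": 0,"wy": 0,"wz": 0,"claw": 0},
    {"x": 0,"y": 0,"z": 0,"wx": 0,"wy": 0,"wz": 0,"claw": 0},
    {"x": 0,"y": 0,"z": 0,"wx": 0,"wy": 0,"wz": 0,"claw": 0},
    {"x": 0,"y": 0,"z": 0,"wx": 0,"wy": 0,"wz": 0,"claw": 0}
  ]
}}

```text
time_s: 10.2
tcp_pos: [0.4579, 0.1505, 0.1871]
tool_rot: [-0.0, 0.219, 0.976, -0.0]
force: [-0.1, 0.7, 0.7]
grip_width: -0.0001
```

Request:
{"name": "jog_arm", "arguments": {
  "targets": [
    {"x": 0,"y": 0,"z": 0.012,"wx": 0,"wy": 0,"wz": 0,"claw": 0},
    {"x": 0,"y": 0,"z": 0.012,"wx": 0,"wy": 0,"wz": 0,"claw": 0},
    {"x": 0,"y": 0,"z": 0.011,"wx": 0,"wy": 0,"wz": 0,"claw": 0},
    {"x": 0,"y": 0,"z": 0,"wx": 0,"wy": 0,"wz": 0,"claw": 0},
    {"x": 0,"y": 0,"z": 0,"wx": 0,"wy": 0,"wz": 0,"claw": 0}
  ]
}}

```text
time_s: 10.7
tcp_pos: [0.4594, 0.1509, 0.154]
tool_rot: [0.002, 0.219, 0.976, 0.001]
force: [-1.9, -0.1, 14.3]
grip_width: -0.0001
```

Request:
{"name": "jog_arm", "arguments": {
  "targets": [
    {"x": 0,"y": 0,"z": 0.001,"wx": 0,"wy": 0,"wz": 0,"claw": 0},
    {"x": 0,"y": 0,"z": -0.018,"wx": 0,"wy": 0,"wz": 0,"claw": 0},
    {"x": 0,"y": 0,"z": -0.018,"wx": 0,"wy": 0,"wz": 0,"claw": 0},
    {"x": 0,"y": 0,"z": 0,"wx": 0,"wy": 0,"wz": 0,"claw": 0},
    {"x": 0,"y": 0,"z": 0,"wx": 0,"wy": 0,"wz": 0,"claw": 0}
  ]
}}

```text
time_s: 11.2
tcp_pos: [0.4576, 0.1504, 0.1864]
tool_rot: [-0.0, 0.219, 0.976, -0.0]
force: [0.4, -0.2, -0.5]
grip_width: 0.0002
```

Request:
{"name": "jog_arm", "arguments": {
  "targets": [
    {"x": 0,"y": 0,"z": 0,"wx": 0,"wy": 0,"wz": 0,"claw": 0},
    {"x": 0,"y": 0,"z": 0,"wx": 0,"wy": 0,"wz": 0,"claw": 0},
    {"x": 0,"y": 0,"z": 0,"wx": 0,"wy": 0,"wz": 0,"claw": 0},
    {"x": 0,"y": 0,"z": 0,"wx": 0,"wy": 0,"wz": 0,"claw": 0},
    {"x": 0,"y": 0,"z": 0,"wx": 0,"wy": 0,"wz": 0,"claw": 0}
  ]
}}

```text
time_s: 11.7
tcp_pos: [0.4579, 0.1505, 0.1871]
tool_rot: [-0.0, 0.219, 0.976, -0.0]
force: [0.7, 0.1, -0.2]
grip_width: 0.0001
```

Run:
```python
from h import *
p,d=snap('side','side6.png')
cv2.imwrite('pics/c6.png',cv2.resize(p[130:230,180:300,::-1],None,fx=5,fy=5,interpolation=cv2.INTER_CUBIC))
```

```text
(no output)
```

View pics/c6.png

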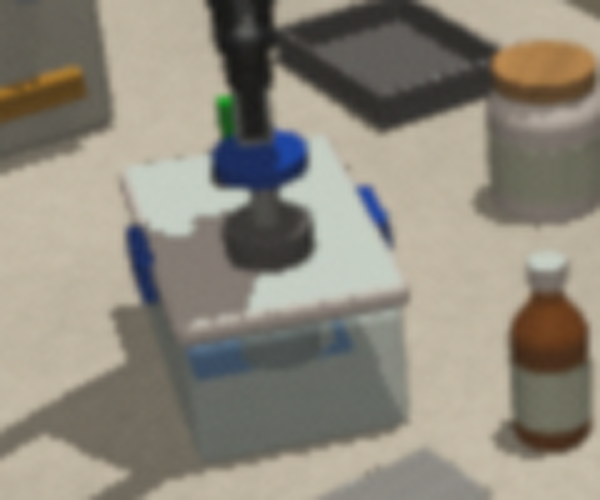

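The pin hasn't moved since stroke 4, so it looks fully out. I'll rise and back off to confirm with depth.

Request:
{"name": "jog_arm", "arguments": {
  "targets": [
    {"x": 0,"y": 0,"z": -0.03,"wx": 0,"wy": 0,"wz": 0,"claw": 0},
    {"x": 0,"y": 0,"z": -0.03,"wx": 0,"wy": 0,"wz": 0,"claw": 0},
    {"x": 0,"y": 0,"z": -0.02,"wx": 0,"wy": 0,"wz": 0,"claw": 0},
    {"x": 0.03,"y": 0.02,"z": 0,"wx": 0,"wy": 0,"wz": 0,"claw": 0},
    {"x": 0.03,"y": 0.02,"z": 0,"wx": 0,"wy": 0,"wz": 0,"claw": 0}
  ]
}}

```text
time_s: 12.25
tcp_pos: [0.421, 0.2127, 0.2682]
tool_rot: [0.001, 0.22, 0.976, 0.001]
force: [0.6, 0.8, -0.8]
grip_width: 0.0001
```

Request:
{"name": "jog_arm", "arguments": {
  "targets": [
    {"x": 0.03,"y": 0.02,"z": 0,"wx": 0,"wy": 0,"wz": 0,"claw": 0},
    {"x": 0.03,"y": 0.02,"z": 0,"wx": 0,"wy": 0,"wz": 0,"claw": 0},
    {"x": 0.03,"y": 0.02,"z": 0,"wx": 0,"wy": 0,"wz": 0,"claw": 0},
    {"x": 0.03,"y": 0.02,"z": 0,"wx": 0,"wy": 0,"wz": 0,"claw": 0},
    {"x": 0.03,"y": 0.02,"z": 0,"wx": 0,"wy": 0,"wz": 0,"claw": 0}
  ]
}}

```text
time_s: 12.75
tcp_pos: [0.3268, 0.3679, 0.2674]
tool_rot: [0.0, 0.219, 0.976, 0.0]
force: [0.3, 0.3, 0.6]
grip_width: -0.0002
```

Request:
{"name": "jog_arm", "arguments": {
  "targets": [
    {"x": 0.03,"y": 0.02,"z": 0,"wx": 0,"wy": 0,"wz": 0,"claw": 0},
    {"x": 0.03,"y": 0.02,"z": 0,"wx": 0,"wy": 0,"wz": 0,"claw": 0},
    {"x": 0.03,"y": 0.02,"z": 0,"wx": 0,"wy": 0,"wz": 0,"claw": 0},
    {"x": 0,"y": 0,"z": 0,"wx": 0,"wy": 0,"wz": 0,"claw": 0},
    {"x": 0,"y": 0,"z": 0,"wx": 0,"wy": 0,"wz": 0,"claw": 0}
  ]
}}

```text
time_s: 13.25
tcp_pos: [0.2716, 0.4595, 0.267]
tool_rot: [0.0, 0.218, 0.976, -0.0]
force: [-0.0, -0.1, 0.5]
grip_width: 0.0001
```

Run:
```python
from h import *
pinz('t7.png')
p,d=snap('side','side7.png')
cv2.imwrite('pics/c7.png',cv2.resize(p[130:280,180:370,::-1],None,fx=4,fy=4,interpolation=cv2.INTER_CUBIC))
a=cv2.imread('pics/side1.png')[130:320,180:450].astype(int);b=cv2.imread('pics/side7.png')[130:320,180:450].astype(int)
m=(abs(a-b).max(2)>50);y,x=np.nonzero(m);print(m.sum(),x.min()+180 if m.any() else'',x.max()+180 if m.any() else '',y.min()+130,y.max()+130)
```

```text
pin 27 [0.146 0.155 0.159]
13.3 [0.27205285 0.45892906 0.2671339 ] [-0.18747795 -0.61909024  0.03717376]
48 223 228 149 157
```

View pics/c7.png

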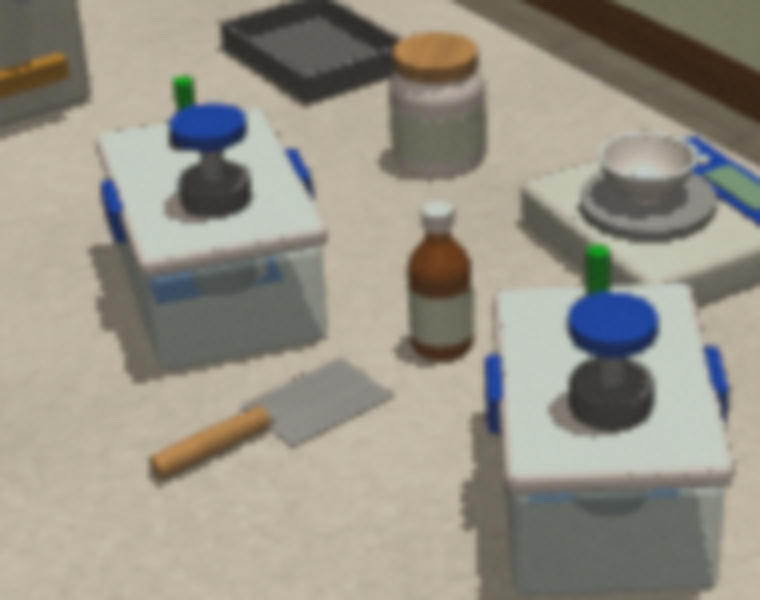

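View pics/c_t7.png

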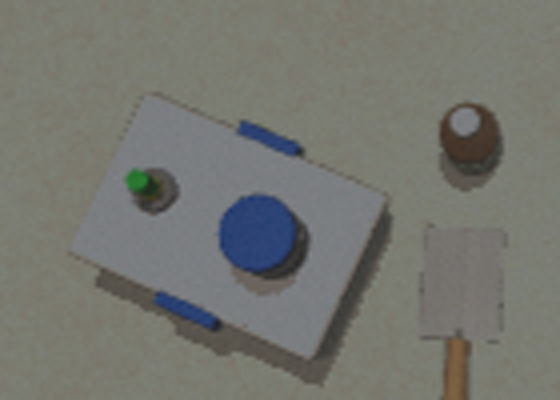

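Pin A now stands out with its top at z≈0.157, and the yellow ring shows at about (152,190) in the crop. Its height matches pin B, the plunger is up, and the pin is the only thing that changed in the side view. Handing in.

```bash
python3 -c "
from workcell import env
print(env.job_done())"
```

```text
the job is handed in; nothing more can be done
None
```

I pumped the left canister (canister_a) with six full strokes of the closed fingertips, down to the hard stop each time. After each stroke I let the plunger come fully back up, then backed the arm away and handed the job in at about 13.4 s of the 48 s allowed.

- **Pin:** depth from the top camera puts its top at about 0.155–0.159 m, against 0.157 m nominal when fully out. Its yellow ring shows. In the side pictures it looked the same after stroke 6 as after stroke 4, so strokes 5 and 6 added nothing.
- **Everything else:** canister_a's plunger is up. In the part of the side view covering the canisters and the loose items, the new pin was the only change from the start. The highest force I read was 20 N along z, on the first press.
- **Problems:** the first three move calls were refused because their rows left out some values, and the arm did not move. With the arm over the canister, the top camera could not see the pin, so I checked it from the side between strokes and from the top only after backing off.

The hand-in gives no verdict, so I don't know the judged result.

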